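Push the stuck ceramic filter out of the cold-drip cylinder

TASK

The ceramic filter of the cold-drip coffee maker has stuck in its glass cylinder, which is clamped outlet-up in the wooden stand. Set the small steel pan centrally under the cylinder, then push the filter down and out of the cylinder's lower end with the wooden push rod so that it drops into the pan, and hang the rod back in its rack. Leave the pan with the filter standing under the cylinder, and do not shift the cups, tamper and other things around the work.

Things in the scene. Friction and masses are not known exactly. Their poses are not given: they have to be found in the camera images.
- cylinder_top (a point): Centre of the upper rim of the glass cylinder, 160 mm above the worktop, z up. The cylinder is fixed upright in the stand: body 54 mm outside diameter, 3 mm wall, narrowing by a cone (130 to 148 mm above the worktop) to an outlet neck at the top, 28 mm outside and 22 mm inside diameter, 12 mm long. Nothing stands above it.
- cylinder_mouth (a point): Centre of the wide open lower end of the same cylinder, 62 mm above the worktop, straight below cylinder_top; 48 mm inside diameter.
- stand: Dark wooden stand that holds the cylinder, fixed. Origin on the worktop on the cylinder's axis; its open front faces -x. Deck 18 mm thick, top at 88 mm, reaching 50 mm in front of the axis and 98 mm to each side. Feet 16 mm high run front to back at both sides, 136 mm clear between them, from 58 mm in front of the axis; a bar closes the back 60 mm behind it. So the pan goes in from the front, handle to the front.
- filter_center (a point): Centre of the stuck filter, a white ceramic puck 44 mm in diameter, 20 mm high, with two black silicone rings, seen through the glass. It starts level, its top 2 to 14 mm below the foot of the cone. The silicone drags along the whole glass wall: a steady push of 5 to 10 N moves it, it stays where it is left, and falls once past the mouth.
- rod_handle (a point): Middle of the push rod's handle; z runs up along the rod from tip to handle. The handle is a dark wood cylinder 25 mm in diameter with a brass ferrule (26 mm) at its foot, from 25 mm below to 25 mm above this point; below it a light wood shaft 14 mm thick, 112 mm long. 90 g. With its shoulder on the cylinder's top rim the tip is 14 mm below the mouth and the filter is out.
- rod_tip (a point): Flat lower end of the push rod's shaft, 137 mm from rod_handle along the rod.
- rack_hole (a point): Centre of the round hole in the rod's rack, on the upper face of its top plate, 126 mm above the worktop. The rack is a fixed dark wooden trestle, top 60 x 86 mm; the hole, 20 mm in diameter, goes through the 14 mm plate into open space (bottom board 12 mm above the worktop). The rod hangs upright in it, shoulder on the plate, rod_handle 25 mm above this point.
- pan_center (a point): Centre of the inner floor of the steel pan, 3 mm above its underside. The pan is round, 96 mm across the rim, 22 mm high, with 80 mm of flat floor, and weighs 280 g. Its handle points along this point's -x axis; z is up.
- pan_handle (a point): Middle of the pan's dark wood grip, 103 mm from pan_center; the grip is 66 mm long (along x), 16 mm wide (y), 9 mm high, and this point is 28 mm above the pan's underside.
- tamper: Steel and walnut coffee tamper standing on its 58 mm foot, 83 mm high, to be left alone. Origin under its foot.
- espresso_cup_1: Green espresso cup, 63 mm in diameter, 49 mm high, to be left alone. Origin under its foot.
- espresso_cup_2: White espresso cup with a blue inside, 58 mm in diameter, 55 mm high, to be left alone. Origin under its foot.
- teaspoon: Steel teaspoon lying flat, 130 x 26 x 11 mm, to be left alone. Origin on the worktop under its middle.
- biscuit_bar: Wrapped biscuit bar lying flat, 150 x 52 x 16 mm, to be left alone. Origin on the worktop under its middle.
Mind the look-alikes: they are no part of the job. There is more than one size of the part that bears rod_handle; the job needs the smaller.

How it is judged:
By the outcome, as a careful person would: the job done as asked, in the order asked, and still so for the second after the job is handed in, with the robot touching nothing.
It also fails if it takes over 67 s, if anything falls off the work surface, if the arm or the gripper's body presses on something with over 40 N, if the wrist force passes 120 N, or if a joint passes its speed limit or range.

ROBOT

A 6-joint arm with a two-finger parallel gripper is mounted at the origin on a cart in front of the work surface, level with it; the furniture and walls round the work are solid. World frame = base frame: x ahead of the robot, y to its left, z up, the work surface at z = 0. Lengths are in mm, angles in rad, forces in N, time in s.
With the tool pointing down it reaches from about 325 to 775 mm from the base axis. Payload 9.3 kg.
Tool frame: the origin (TCP) lies midway between the tips of the shut fingers; the grasp point (between the pads) lies 19 mm behind it; z points along the fingers, y is the line along which they close (so a half turn about z gives the same grasp; the last joint's range is limited). The gripper opens to 85 mm and grips with 20 to 120 N. Pads are 22 mm wide; open, the fingers measure 114 mm over their backs; the gripper's body (76 mm by 85 mm) begins 54 mm behind the grasp point. The pads swing forward as they close: fully open they stand 13 mm farther back than shut.
Start: joints at [-1.454, 0.259, 0.021, 1.334, 0, 1.418], TCP at [146.589, -530.102, 231.279] pointing down, gripper open.
Joint ranges: [-3.04, 3.04], [-0.91, 1.82], [-1.04, 1.36], [-1.92, 1.95], [-1.52, 1.45], [-3.14, 3.14]. Speed limits (rad/s): [2.22, 2.22, 2.79, 3.14, 3.14, 3.14].

INTERFACE

Orientations are given as a unit quaternion [x, y, z, w].
In Python, from plant import * gives the robot as it stands.
- The arm moves only by the tool carry_out, never from a script. Its argument "increments" is one flat list of numbers, 7 for each row, row after row: the gripper's target within -1 to 1 (shut at 1, half-way at 0, fully open at -1), then the shift along the world's x, y, z normalised to -1 to 1, where 1 is 0.2 m, then the turn, a rotation vector about the world's x, y, z normalised to -1 to 1, where 1 is 0.5 rad. A call has 1 to 12 rows; each row shifts and turns the commanded pose from where the row before left it; what a row does not reach is not made up. A row lasts 1/8 s, in which the tool goes at most 62.5 mm and 10.7 degrees, less where a joint would pass 70% of its speed; a pose out of reach is approached as far as the arm can. A call with a number of a shift or a turn outside -1 to 1 is refused whole. A call with a gripper value outside its range is refused whole. The fingers move at their own pace and stop on an object; the grip force is fixed at half the most. Time passes only in rows, so rows that do not move let the fingers close. It gives the time, the measured TCP pose, the force, the opening and the grip force at its end, in the units of the state.
- sense(): the state, without advancing time (a new reading comes with each control period).
- camera(name): name is "scene" or "top" or "wrist"; returns a dict with "frame" (384x512x3 uint8, red, green, blue), "fx", "fy", "cx", "cy" (pixels), "extrinsics" (4x4, takes a point from world to camera coordinates); the wrist camera has in their place "hand_eye" (4x4, takes a point from camera to tool coordinates, whose origin is the TCP and whose axes are the flange's). Camera axes: x right, y up, looking along -z (the intrinsics and any distortion apply to the point x, -y, -z); pixel columns grow to the right and rows downward; lengths in mm; the calibration is good to about 2 mm. A picture is of the moment at which its call begins: read the wrist's pose just before it. There is no depth.
- hand_in(): hands the job in; it is judged then, once.
The state is a dict: "time": time; "q": joint angles; "joint_vel": joint speeds; "tau": joint torques, N m; "ee_pos": TCP position; "tcp_rot": TCP orientation; "contact_force": force on the tool from outside, world axes, zero at the start; "wrist_torque": the same for the moment, N m; "finger_gap": finger opening in mm; "grasp_force": force on a finger pad.
Only numpy, scipy, OpenCV 4.12 (cv2) and the standard library are available. Lean on these libraries where they do the work, as an engineer would, in place of code of your own. Each camera call takes 0.05 s, during which the arm holds its last target. There are 200 camera calls.

## Working session

There is one attempt and no reset: what is moved stays moved. The work goes in short steps, Python scripts to look and compute and a tool call to move; the robot and the scene stay as the last step left them, time stands still between calls to the robot, and variables do not carry over. Pictures are saved under pics/ and viewed, at most 10 in all, crops included, and the job is handed in when it is done.

Besides the shell and the picture viewer there is one more tool, called by a JSON object that holds its "method" and its "body", one argument or row to a line. carry_out: Moves the arm, as the interface text tells. Scaled input: -1 to 1 covers 0.2 m each way for a shift and 0.5 rad each way for a turn. Its arguments: {"type":"object","properties":{"increments":{"type":"array","items":{"type":"number","minimum":-1,"maximum":1}}},"required":["increments"]}

```bash
mkdir -p pics; ls
cat > h.py <<'E'
from plant import *
import numpy as np, cv2
from scipy.spatial.transform import Rotation as R
def shot(name,fn):
    s=sense(); c=camera(name)
    cv2.imwrite('pics/'+fn,c['frame'][:,:,::-1]); 
    if name=='wrist':
        T=np.eye(4);T[:3,:3]=R.from_quat(s['tcp_rot']).as_matrix();T[:3,3]=s['ee_pos']
        c['c2w']=T@c['hand_eye']
    else: c['c2w']=np.linalg.inv(c['extrinsics'])
    np.savez('pics/'+fn[:-4]+'.npz',**{k:v for k,v in c.items()})
    return c
def load(fn): return dict(np.load('pics/'+fn+'.npz'))
def ray(c,u,v):
    d=np.array([(u-c['cx'])/c['fx'],-(v-c['cy'])/c['fy'],-1.]); M=c['c2w']
    return M[:3,3],M[:3,:3]@d
def onz(c,u,v,z):
    o,d=ray(c,u,v); return o+d*(z-o[2])/d[2]
def proj(c,p):
    q=np.linalg.inv(c['c2w'])@np.append(p,1); return c['cx']+c['fx']*q[0]/-q[2], c['cy']-c['fy']*q[1]/-q[2]
E
python3 - <<'E'
from h import *
s=sense();print(s)
a=shot('scene','s0.png');b=shot('top','t0.png')
print({k:v for k,v in a.items() if k!='frame'});print({k:v for k,v in b.items() if k!='frame'})
for n,c in(('s0b',a),('t0b',b)): cv2.imwrite('pics/%s.png'%n,cv2.resize(c['frame'][:,:,::-1],(800,600),interpolation=cv2.INTER_CUBIC))
E
```

```text
pics
{'time': 0.0, 'q': array([-1.45364569e+00,  2.59172102e-01,  2.07867653e-02,  1.33366514e+00,
       -4.31998829e-05,  1.41818886e+00]), 'joint_vel': array([ 3.03834060e-03,  6.57821831e-04, -5.57143575e-04,  1.60946599e-03,
        7.39845663e-05, -1.63076198e-03]), 'tau': array([-3.76652497e-04, -5.55636621e+01,  3.44527960e+01,  1.37668691e-02,
       -1.04270562e-04, -6.43224780e-06]), 'ee_pos': array([ 146.52251546, -529.85477315,  230.68690648]), 'tcp_rot': array([ 9.90917405e-01,  1.34470452e-01, -1.04800688e-05, -6.27359925e-04]), 'contact_force': array([-0.0937649 , -0.02412198, -0.75434325]), 'wrist_torque': array([-0.01801468, -0.01046776, -0.01014123]), 'grasp_force': 0.0, 'finger_gap': 85.42254849664718}
{'fx': 356.1127294142727, 'fy': 356.1127294142727, 'cx': 254.68583481183217, 'cy': 189.1518643527187, 'extrinsics': array([[-8.60419442e-01, -5.09392168e-01, -1.40713587e-02,
         4.46740601e+02],
       [ 3.37607982e-01, -5.90505957e-01,  7.33023577e-01,
        -2.99585152e+02],
       [-3.81705690e-01,  6.25957135e-01,  6.80057668e-01,
        -9.96362019e+02
[... 545 characters left out ...]
rinsics': array([[-3.03541222e-01, -9.52787594e-01, -7.65030789e-03,
         1.24221777e+02],
       [ 8.95223599e-01, -2.87933166e-01,  3.40101750e-01,
        -5.38337162e+02],
       [-3.26247505e-01,  9.63861646e-02,  9.40357524e-01,
        -1.61814374e+03],
       [ 0.00000000e+00,  0.00000000e+00,  0.00000000e+00,
         1.00000000e+00]]), 'c2w': array([[-3.03541222e-01,  8.95223599e-01, -3.26247505e-01,
        -8.27679492e+00],
       [-9.52787594e-01, -2.87933166e-01,  9.63861646e-02,
         1.19318513e+02],
       [-7.65030789e-03,  3.40101750e-01,  9.40357524e-01,
         1.70567338e+03],
       [ 0.00000000e+00,  0.00000000e+00,  0.00000000e+00,
         1.00000000e+00]])}
```

View pics/s0b.png

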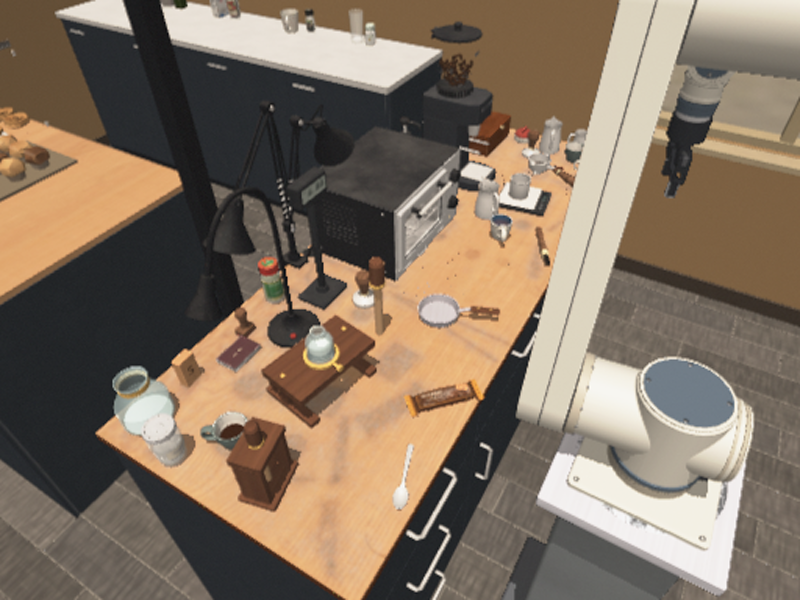

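View pics/t0b.png

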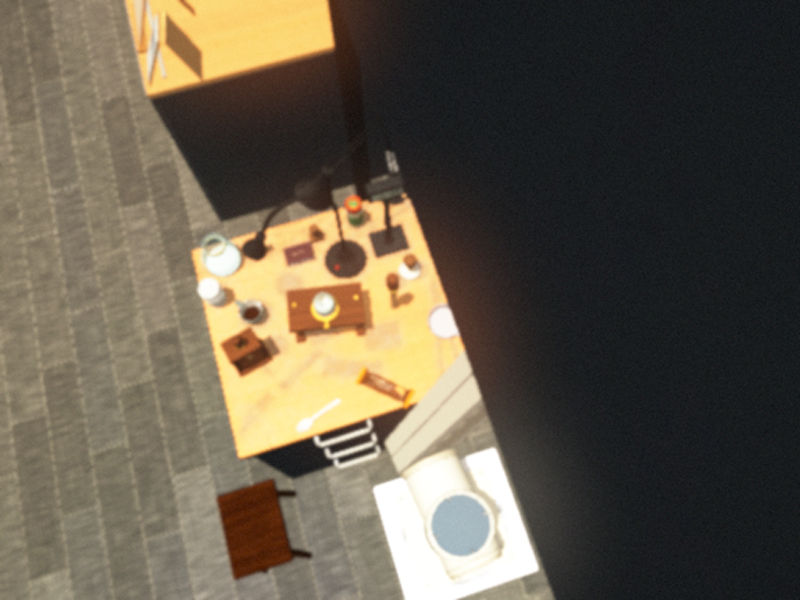

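The scene view shows the stand with the cylinder (320,345), a dark trestle with a handle on top (262,455), a standing light rod with a dark handle (378,290), the pan (440,310), the biscuit bar (445,397) and the spoon (405,478). I'll enlarge the work area.

Run:
```python
from h import *
a=load('s0')['frame'][:,:,::-1]
cv2.imwrite('pics/s0c.png',cv2.resize(a[160:325,120:340],(800,600),interpolation=cv2.INTER_CUBIC))
c=load('s0');t=load('t0')
f=1.5625
print('knob s',onz(c,255/f,432/f,150),'t',onz(t,243/f,343/f,150))
print('standing rod base s',onz(c,379/f,332/f,0),'t',onz(t,393/f,305/f,0))
print('cyl top s',onz(c,318/f,329/f,160),'t',onz(t,323/f,296/f,160))
print('pan s',onz(c,440/f,310/f,20), 't',onz(t,444/f,321/f,20)); print('grip',onz(c,485/f,312/f,28))
print('biscuit',onz(c,445/f,397/f,8),'spoon',onz(c,405/f,478/f,3))
```

```text
knob s [562.78354181 366.08028731 150.        ] t [554.71317203 357.03237728 150.        ]
standing rod base s [588.09942618 -33.35404634   0.        ] t [589.33723007 -32.34407465   0.        ]
cyl top s [604.59798371 141.76151474 160.        ] t [608.81027082 139.50508207 160.        ]
pan s [ 493.73614988 -144.73409313   20.        ] t [ 497.77478243 -145.96993032   20.        ]
grip [ 400.10303522 -181.56281087   28.        ]
biscuit [377.06294347  57.46164972   8.        ] spoon [359.62359139 245.13934984   3.        ]
```

View pics/s0c.png

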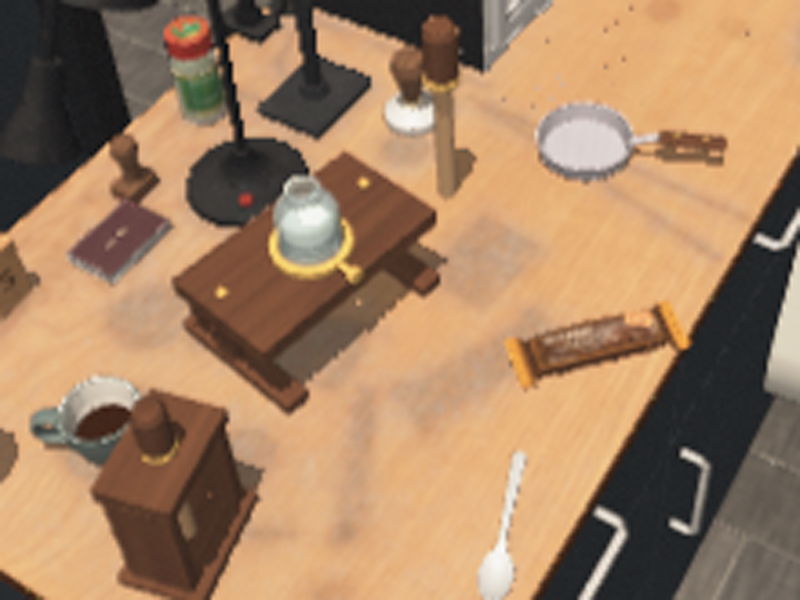

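The enlarged view shows the rack with the small rod's handle at crop (152,430). The larger rod stands free at (440,110). The cylinder neck is at (302,185), the pan at (585,140), and its grip ends at (655,143) and (725,147). Next I'll measure stand yaw, cylinder, grip and obstacles.

Run:
```python
from h import *
c=load('s0')
P=lambda u,v,z:np.round(onz(c,120+u*.275,160+v*.275,z),1)
for n,u,v,z in [('d1 back-right',345,153,88),('d2 frontright',437,215,88),('d3 frontleft',250,350,88),('d4 backleft',175,282,88),('cyltop',302,185,160),('collar',311,248,92),
 ('pan',585,138,22),('grip0',660,139,33),('grip1',724,142,33),('handletop',152,402,176),('ferrule',160,447,128),('rk1',95,490,126),('rk2',132,508,126),('rk3',228,410,126),('rkback',150,392,126),('cup',100,400,49),('lampbase',250,182,5),('bigrodbase',448,195,0),('tamper',412,115,0),('bis l',522,362,8),('bis r',678,325,8)]: print(n,P(u,v,z))
print(camera('wrist')['hand_eye'].round(3))
```

```text
d1 back-right [643.8  41.   88. ]
d2 frontright [532.5  63.2  88. ]
d3 frontleft [582.6 254.   88. ]
d4 backleft [677.7 231.1  88. ]
cyltop [605.  143.5 160. ]
collar [601.  149.2  92. ]
pan [ 496.1 -143.6   22. ]
grip0 [ 428.3 -167.9   33. ]
grip1 [ 373.5 -194.5   33. ]
handletop [561.2 365.6 176. ]
ferrule [561.8 370.4 128. ]
rk1 [578.7 417.  126. ]
rk2 [547.9 414.6 126. ]
rk3 [541.3 322.5 126. ]
rkback [599.5 338.7 126. ]
cup [677.4 330.8  49. ]
lampbase [755.2  54.6   5. ]
bigrodbase [583.3 -29.8   0. ]
tamper [ 674.3 -106.3    0. ]
bis l [423.7 108.1   8. ]
bis r [326.9   7.6   8. ]
[[ 0.00000e+00  9.58000e-01  2.86000e-01  7.25610e+01]
 [ 1.00000e+00 -1.00000e-03  2.00000e-03 -1.31000e-01]
 [ 2.00000e-03  2.86000e-01 -9.58000e-01 -1.41984e+02]
 [ 0.00000e+00  0.00000e+00  0.00000e+00  1.00000e+00]]
```

{"method": "carry_out", "body": {
  "increments": [-1,0.05,0.28,0.1,0,0,0,-1,0.15,0.25,0.1,0,0,0,-1,0.15,0.25,0.1,0,0,0.1,-1,0.17,0.22,0,0,0,0.1,-1,0.18,0.2,0,0,0,0,-1,0.2,0.2,0,0,0,0,-1,0.2,0.15,0,0,0,0,-1,0.15,0.1,0,0,0,0,-1,0.1,0.05,0,0,0,0,-1,0,0,0,0,0,0,-1,0,0,0,0,0,0]
}}

```text
time: 1.52
ee_pos: [416.1, -190.2, 291.1]
tcp_rot: [0.983, 0.184, -0.0, -0.0]
contact_force: [-0.6, -0.1, 0.4]
finger_gap: 85.4
grasp_force: 0.0
```

Run:
```python
from h import *
c=shot('wrist','w1.png')
print(c['fx'],c['cx'],c['cy'],proj(c,(496,-144,22)),proj(c,(400,-181,33)))
```

```text
290.51471025876367 246.09529203216252 197.94164298476764 (np.float64(236.28200268583174), np.float64(96.53518380678165)) (np.float64(236.5329255615232), np.float64(173.77801701519743))
```

View pics/w1.png

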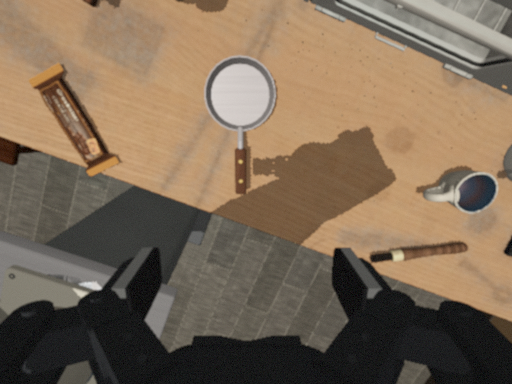

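The wrist view shows the pan rim centred at (240,93) with radius 36, and the grip running from (241,149) to (242,194).

```bash
cat >> h.py <<'E'
def show():
    s=sense();m=R.from_quat(s['tcp_rot']).as_matrix();print('tcp',s['ee_pos'].round(1),'x ang',np.degrees(np.arctan2(m[1,0],m[0,0])).round(2),'z',m[:,2].round(3),'F',s['contact_force'].round(1),'gap',round(s['finger_gap'],1),'t',s['time'])
E
python3 - <<'E'
from h import *
c=load('w1');f=c['frame'].astype(int)
hsv=cv2.cvtColor(c['frame'],cv2.COLOR_RGB2HSV)
print(onz(c,240.5,92.5,22),onz(c,241,149,33),onz(c,242,194,33),onz(c,241.5,171,33))
m=np.zeros(f.shape[:2],np.uint8);m[50:135,200:282]=(hsv[50:135,200:282,1]<60)
k,_=cv2.findContours(m,0,1);k=max(k,key=cv2.contourArea);print(cv2.minEnclosingCircle(k),cv2.fitEllipse(k))
m=np.zeros(f.shape[:2],np.uint8);m[145:197,232:252]=(f[145:197,232:252].sum(2)<300)
k,_=cv2.findContours(m,0,1);k=max(k,key=cv2.contourArea);r=cv2.minAreaRect(k);print(r);print(onz(c,*r[0],33))
show()
E
```

```text
[ 502.78764462 -147.44547526   22.        ] [ 434.52366374 -174.5004891    33.        ] [ 375.25303199 -198.70838291   33.        ] [ 406.22028991 -186.07721509   33.        ]
((239.5, 94.5), 39.57913589477539) ((239.55575561523438, 93.22286224365234), (71.15711212158203, 76.15477752685547), 177.8614501953125)
((242.69940185546875, 170.68466186523438), (51.231353759765625, 15.027351379394531), 87.79740142822266)
[ 407.24623271 -187.4799376    33.        ]
tcp [ 416.  -190.4  291.2] x ang 21.15 z [-0.  0. -1.] F [-0.2  0.1 -0.2] gap 85.4 t 1.575
```

{"method": "carry_out", "body": {
  "increments": [-1,-0.085,0.01,-0.28,0,0,0.05,-1,0,0,-0.28,0,0,0,-1,0,0,-0.28,0,0,0,-1,0,0,-0.28,0,0,0,-1,0,0,-0.2,0,0,0,-1,0,0,-0.08,0,0,0,1,0,0,0,0,0,0,1,0,0,0,0,0,0,1,0,0,0,0,0,0,1,0,0,0,0,0,0,1,0,0,0,0,0,0]
}}

```text
time: 2.95
ee_pos: [399.9, -188.5, 11.8]
tcp_rot: [0.981, 0.196, 0.0, 0.001]
contact_force: [-0.6, -0.4, 2.2]
finger_gap: 14.5
grasp_force: 60.0
```

```bash
python3 -c "
from h import *
show();print(sense()['grasp_force'])"
```

```text
tcp [ 399.9 -188.5   11.8] x ang 22.61 z [ 0.001 -0.001 -1.   ] F [-0.6 -0.4  2.2] gap 14.5 t 2.95
59.95932161808014
```

{"method": "carry_out", "body": {
  "increments": [1,-0.05,0,0.15,0,0,0,1,-0.06,0.1,0.15,0,0,-0.13,1,-0.06,0.25,0,0,0,-0.2,1,0,0.27,0,0,0,-0.2,1,0,0.27,0,0,0,-0.2,1,0,0.27,0,0,0,-0.2,1,0,0.27,0,0,0,-0.15,1,0,0.25,0,0,0,-0.1,1,0.05,0.15,0,0,0,-0.05,1,0.05,0.06,0,0,0,0,1,0,0,0,0,0,0,1,0,0,0,0,0,0]
}}

```text
time: 4.45
ee_pos: [372.7, 72.0, 71.2]
tcp_rot: [0.998, -0.052, 0.001, -0.046]
contact_force: [0.5, -0.2, -2.7]
finger_gap: 14.8
grasp_force: 59.4
```

Run:
```python
from h import *
show()
c=shot('wrist','w2.png')
print('expect cyl top',proj(c,(606,142,160)))
s=load('s0');P=lambda u,v,z:np.round(onz(s,120+u*.275,160+v*.275,z),1)
print(P(518,455,3),P(493,598,3))
```

```text
tcp [372.7  72.   71.2] x ang -5.94 z [ 0.007  0.091 -0.996] F [ 0.5 -0.2 -2.7] gap 14.8 t 4.45
expect cyl top (np.float64(-1655.2807289102584), np.float64(-2867.9091708147744))
[384.2 184.1   3. ] [341.3 295.9   3. ]
```

View pics/w2.png

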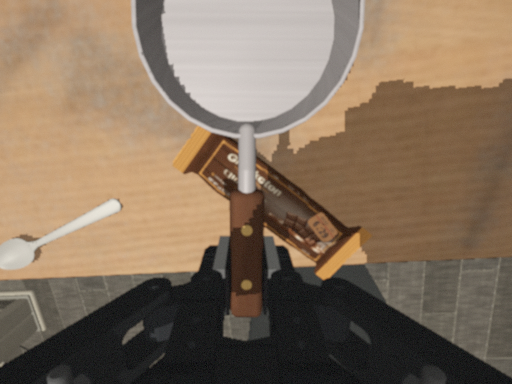

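The wrist view shows the pan held straight by its grip, above the biscuit bar at (270,200). The spoon is at (60,235). The move was cut short and the tool is tilted 5°, so I'll correct both on the way outward.

{"method": "carry_out", "body": {
  "increments": [1,0.02,0.1,0,-0.09,0,-0.08,1,0.02,0.16,0,-0.09,0.01,-0.08,1,0.02,0.16,0,0,0,-0.07,1,0.03,0.16,0,0,0,0,1,0,0,0,0,0,0]
}}

```text
time: 5.12
ee_pos: [377.7, 73.8, 71.5]
tcp_rot: [0.998, -0.049, 0.004, -0.046]
contact_force: [-0.1, 0.1, -2.3]
finger_gap: 14.7
grasp_force: 59.4
```

```bash
python3 -c "
from h import *
show()
c=shot('wrist','w3.png')
s=shot('scene','s3.png')
cv2.imwrite('pics/s3c.png',cv2.resize(s['frame'][150:330,100:340,::-1],(800,600),interpolation=cv2.INTER_CUBIC))"
```

```text
tcp [377.7  73.8  71.5] x ang -5.6 z [ 0.013  0.091 -0.996] F [-0.1  0.1 -2.3] gap 14.7 t 5.125
```

View pics/s3c.png

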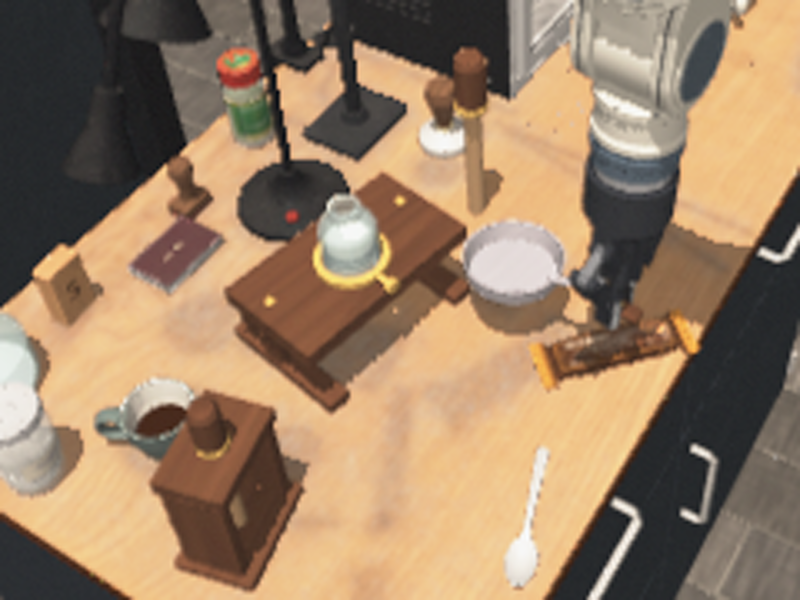

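The pan hovers beside the stand at (515,265) in the crop, clear of the deck, but the arm is not moving. I'll check the joints.

```bash
python3 -c "
from h import *
s=sense();print(s['q'].round(3),s['tau'].round(2));show()"
```

```text
[-0.099  0.086 -0.643  0.839  0.091  3.141] [ 1.000e-01 -3.601e+01  2.900e+01 -3.100e-01  4.400e-01 -2.000e-02]
tcp [377.4  73.4  71.4] x ang -5.63 z [ 0.012  0.09  -0.996] F [-0.3  0.3 -3.1] gap 14.2 t 5.225
```

Joint 6 is at its limit: this yaw needs the grasp turned half round. I'll set the pan down clear of the bar and regrasp it turned by π.

{"method": "carry_out", "body": {
  "increments": [1,0,-0.2,0,0,0,0.05,1,0.02,-0.25,0,-0.05,0,0.05,1,0.02,-0.25,0,-0.07,0,0.05,1,0.02,-0.2,0,-0.06,0.02,0.05,1,0,0,0,0,0,0,1,0,0,0,0,0,0]
}}

```text
time: 5.98
ee_pos: [389.0, -106.4, 71.2]
tcp_rot: [1.0, 0.0, -0.002, -0.001]
contact_force: [0.9, -0.1, -3.7]
finger_gap: 14.3
grasp_force: 59.5
```

```bash
python3 -c "
from h import *
show()"
```

```text
tcp [ 389.  -106.4   71.2] x ang 0.04 z [-0.004  0.002 -1.   ] F [ 0.9 -0.1 -3.7] gap 14.3 t 5.975
```

{"method": "carry_out", "body": {
  "increments": [1,0,0,-0.2,0,0,0,1,0,0,-0.08,0,0,0,1,0,0,-0.015,0,0,0,1,0,0,0,0,0,0,-1,0,0,0,0,0,0,-1,0,0,0,0,0,0,-1,0,0,0,0,0,0,-1,0,0,0.2,0,0,0,-1,0,0,0.3,0,0,0.36,-1,0,0,0.3,0,0,0.36,-1,0,0,0.2,0,0,0.36,-1,0,0,0,0,0,0.36]
}}

```text
time: 7.48
ee_pos: [390.7, -107.5, 215.6]
tcp_rot: [0.935, 0.356, 0.0, 0.002]
contact_force: [0.2, -1.3, 0.1]
finger_gap: 85.5
grasp_force: 0.0
```

{"method": "carry_out", "body": {
  "increments": [-1,0,0,0,0,0,0.36,-1,0,0,0,0,0,0.36,-1,0,0,0,0,0,0.36,-1,0,0,0,0,0,0.36,-1,0,0,0,0,0,0.36,-1,0,0,0,0,0,0.36,-1,0,0,0,0,0,0.36,-1,0,0,0,0,0,0.36,-1,0,0,0,0,0,0.36,-1,0,0,0,0,0,0.36,-1,0,0,0,0,0,0.36,-1,0,0,0,0,0,0.36]
}}

```text
time: 8.98
ee_pos: [389.4, -106.8, 212.6]
tcp_rot: [0.127, 0.992, -0.001, 0.002]
contact_force: [0.3, 0.1, -0.6]
finger_gap: 86.0
grasp_force: 0.0
```

{"method": "carry_out", "body": {
  "increments": [-1,0,0,0,0,0,0.36,-1,0,0,0,0,0,0.163,-1,0,0,0,0,0,0]
}}

```text
time: 9.35
ee_pos: [389.4, -106.8, 212.6]
tcp_rot: [-0.0, 1.0, -0.001, 0.002]
contact_force: [1.0, 0.2, 0.2]
finger_gap: 85.5
grasp_force: 0.0
```

Run:
```python
from h import *
show()
c=shot('wrist','w4.png');print(proj(c,(499,-106,22)),proj(c,(396,-106,33)))
```

```text
tcp [ 389.4 -106.8  212.6] x ang -179.97 z [ 0.003 -0.001 -1.   ] F [1.  0.2 0.2] gap 85.5 t 9.35
(np.float64(246.35390052525733), np.float64(260.30627242166065)) (np.float64(246.47385889539763), np.float64(183.9927307573431))
```

View pics/w4.png

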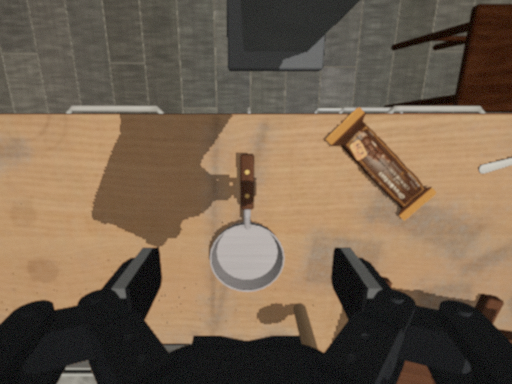

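The wrist view shows the pan standing level, rim centre (247,256), grip from (248,153) to (247,208).

Run:
```python
from h import *
c=load('w4')
print(onz(c,247,255.5,22),onz(c,248,153,33),onz(c,247,208,33)); s=sense();print(s['q'].round(2))
```

```text
[ 492.18832357 -105.18795015   22.        ] [ 360.79900022 -104.36327661   33.        ] [ 424.83132556 -105.34735558   33.        ]
[-0.48  0.01 -0.32  1.23  0.   -0.48]
```

{"method": "carry_out", "body": {
  "increments": [-1,-0.02,0.01,-0.28,0,0,0,-1,0,0,-0.28,0,0,0,-1,0,0,-0.28,0,0,0,-1,0,0,-0.165,0,0,0,1,0,0,0,0,0,0,1,0,0,0,0,0,0,1,0,0,0,0,0,0,1,0,0,0,0,0,0,1,0,0,0,0,0,0,1,0,0,0.15,0,0,0,1,0,0.1,0.1,0,0,0,1,-0.02,0.2,0,0,0,-0.07]
}}

```text
time: 10.9
ee_pos: [382.4, -45.1, 62.7]
tcp_rot: [0.018, 1.0, -0.001, 0.003]
contact_force: [0.1, 1.0, -3.7]
finger_gap: 14.3
grasp_force: 59.5
```

```bash
python3 -c "
from h import *
show()"
```

```text
tcp [382.4 -45.1  62.7] x ang 177.9 z [ 0.006 -0.002 -1.   ] F [ 0.1  1.  -3.7] gap 14.3 t 10.9
```

{"method": "carry_out", "body": {
  "increments": [1,-0.02,0.27,0,0,0,-0.06,1,0,0.27,0,0,0,-0.1,1,0,0.27,0,0,0,-0.1,1,0.03,0.23,0,0,0,-0.1,1,0.03,0.12,0,0,0,0,1,0,0,-0.15,0,0,0,1,0,0,0,0,0,0]
}}

```text
time: 11.78
ee_pos: [387.5, 187.1, 30.0]
tcp_rot: [0.106, 0.994, -0.002, -0.001]
contact_force: [-0.7, -0.3, -3.2]
finger_gap: 14.3
grasp_force: 59.5
```

Run:
```python
from h import *
show()
s=shot('scene','s5.png')
cv2.imwrite('pics/s5c.png',cv2.resize(s['frame'][190:300,150:310,::-1],(800,550),interpolation=cv2.INTER_CUBIC))
shot('wrist','w5.png')
```

```text
tcp [387.5 187.1  30. ] x ang 167.8 z [-0.002 -0.003 -1.   ] F [-0.7 -0.3 -3.2] gap 14.3 t 11.775
```

View pics/s5c.png

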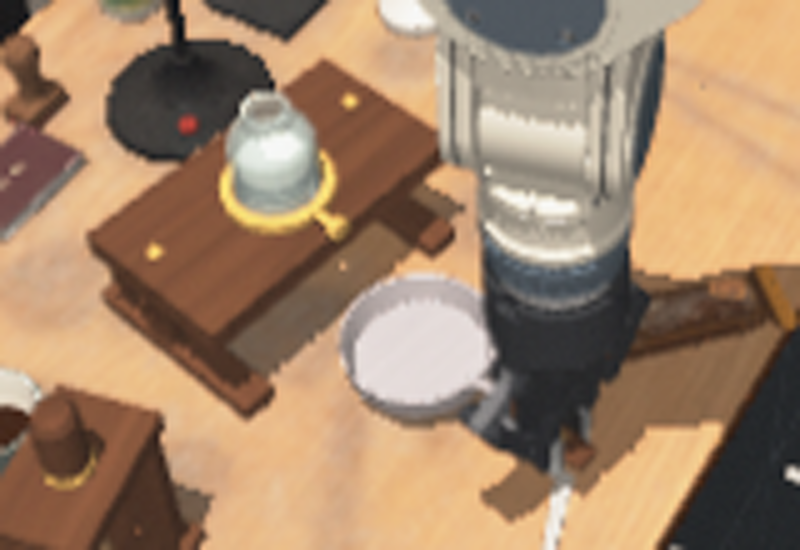

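The pan rim is at crop (423,345), in front of the stand and between its feet. The cylinder rim is at (264,107) and the deck pins are at (350,101) and (155,251).

Run:
```python
from h import *
s=load('s5');P=lambda u,v,z:np.round(onz(s,150+u/5,190+v/5,z),1)
ax=P(264,107,160);pan=P(423,343,40);p1=P(350,101,90);p2=P(155,251,90)
d=p2-p1;y=np.degrees(np.arctan2(d[1],d[0]))-90
print(ax,pan,p1,p2,(p1+p2)/2,'stand yaw',y)
t=load('t0');print(onz(t,323/1.5625,297/1.5625,160))
print('foot R front',P(437,240,16),'foot L front',P(255,400,16), 'collar',P(278,185,92))
```

```text
[604.4 145.5 160. ] [487.9 168.1  40. ] [607.2  64.3  90. ] [637. 221.  90.] [622.1  142.65  90.  ] stand yaw -10.767495093912174
[606.26384425 140.20526361 160.        ]
foot R front [534.4  82.4  16. ] foot L front [562.2 238.   16. ] collar [603.7 145.2  92. ]
```

{"method": "carry_out", "body": {
  "increments": [1,0.14,-0.028,0,0,0,0,1,0.15,-0.028,0,0,0,0,1,0.15,-0.028,0,0,0,0,1,0.135,-0.026,0,0,0,0,1,0,0,0,0,0,0]
}}

```text
time: 12.5
ee_pos: [505.5, 164.4, 32.0]
tcp_rot: [0.108, 0.994, -0.001, 0.002]
contact_force: [-0.3, 0.4, -2.3]
finger_gap: 14.4
grasp_force: 59.5
```

Run:
```python
from h import *
show()
s=shot('scene','s6.png')
cv2.imwrite('pics/s6c.png',cv2.resize(s['frame'][190:300,150:310,::-1],(800,550),interpolation=cv2.INTER_CUBIC))
```

```text
tcp [505.5 164.4  32. ] x ang 167.65 z [ 0.003 -0.002 -1.   ] F [-0.3  0.4 -2.3] gap 14.4 t 12.5
```

View pics/s6c.png

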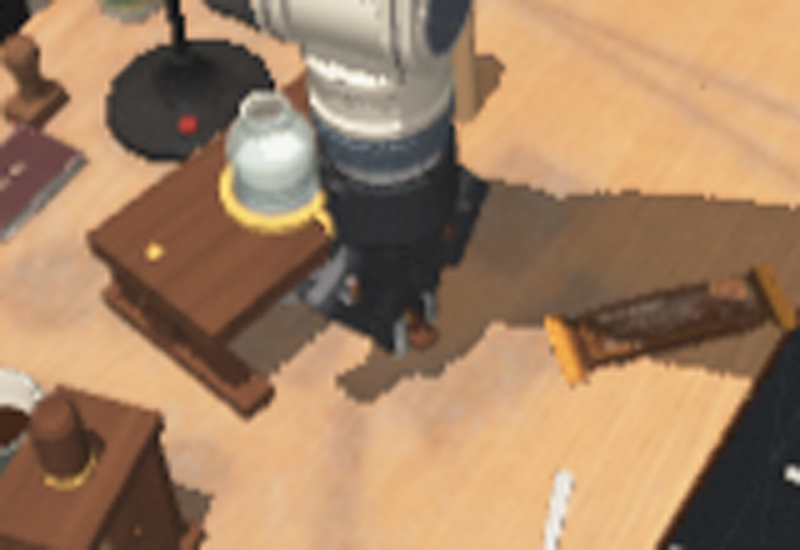

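{"method": "carry_out", "body": {
  "increments": [1,-0.01,0,-0.06,0,0,0,1,0,0,-0.035,0,0,0,1,0,0,0,0,0,0,-1,0,0,0,0,0,0,-1,0,0,0,0,0,0,-1,0,0,0,0,0,0,-1,0,0,0.15,0,0,0,-1,-0.05,0,0.25,0,0,0,-1,-0.05,0,0.28,0,0,0,-1,0,0,0.28,0,0,0,-1,0,0,0.28,0,0,0,-1,0,0.1,0.2,0,0,0]
}}

```text
time: 14.05
ee_pos: [482.7, 184.7, 303.4]
tcp_rot: [0.107, 0.994, -0.001, 0.003]
contact_force: [0.7, 0.3, 0.5]
finger_gap: 85.6
grasp_force: 0.0
```

{"method": "carry_out", "body": {
  "increments": [-1,0.07,0.26,0,0,0,0,-1,0.07,0.26,0,0,0,0,-1,0.06,0.25,0,0,0,0,-1,0,0,0,0,0,0,-1,0,0,0,0,0,0]
}}

```text
time: 14.68
ee_pos: [522.3, 339.1, 300.1]
tcp_rot: [0.106, 0.994, -0.001, 0.001]
contact_force: [0.0, -0.0, 0.1]
finger_gap: 85.5
grasp_force: 0.0
```

Run:
```python
from h import *
show()
c=shot('wrist','w7.png')
s=shot('scene','s7.png')
print(proj(c,(561,366,176)))
a=cv2.resize(s['frame'][200:300,150:290,::-1],(400,286),interpolation=cv2.INTER_CUBIC)
o=np.zeros((384,800,3),np.uint8);o[:300,:400]=cv2.resize(c['frame'][:,:,::-1],(400,300));o[:286,400:]=a
o2=cv2.resize(s['frame'][200:300,150:290,::-1],(400,286))
cv2.imwrite('pics/c7.png',o[:300])
```

```text
tcp [522.3 339.1 300.1] x ang 167.79 z [ 0.002 -0.003 -1.   ] F [ 0.  -0.   0.1] gap 85.5 t 14.675
(np.float64(281.0377749703501), np.float64(223.17885493451928))
```

View pics/c7.png

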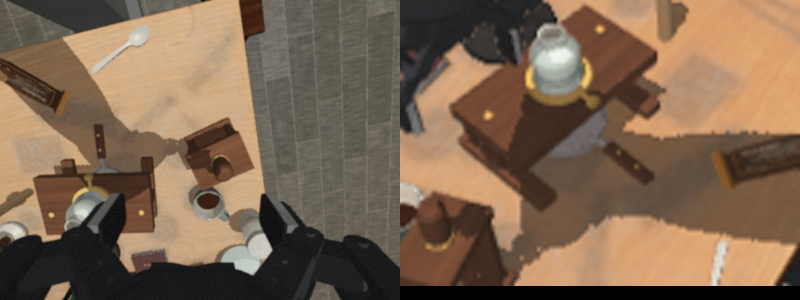

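The wrist half shows the rack with its rod handle, top near (289,220) and ferrule near (278,206) in full pixels. The pan's grip, near (127,180), sticks out in front of the stand. The scene half shows the pan under the deck with its handle to the front. All ten views are used, so the rest goes by masks.

Run:
```python
from h import *
c=load('w7');f=c['frame'];hsv=cv2.cvtColor(f,cv2.COLOR_RGB2HSV)
print('handle top',onz(c,289,220,176),'ferrule',onz(c,278,205,128))
m=cv2.inRange(hsv,(18,110,110),(35,255,255))
sub=m[185:250,255:320];ys,xs=np.nonzero(sub);print('brass n',len(xs), xs.min()+255 if len(xs) else 0,xs.max()+255 if len(xs) else 0,ys.min()+185 if len(xs) else 0,ys.max()+185 if len(xs) else 0)
# print coarse gray/ hue around handle
g=cv2.cvtColor(f,cv2.COLOR_RGB2GRAY)
for y in range(190,242,2): print(y,' '.join('%3d'%v for v in g[y,262:312:2]))
s=load('s7')
print('scene top of handle etc')
gm=onz(c,99.5*1.28,140*1.28,33);e1=onz(c,99*1.28,124*1.28,33);e2=onz(c,100*1.28,156*1.28,33);print('grip',gm,e1,e2)
print('grip scene',onz(s,150+207/2.857,200+140/2.857,33),onz(s,150+250/2.857,200+178/2.857,33))
```

```text
handle top [559.36155587 374.19666139 176.        ] ferrule [558.37520503 368.54585569 128.        ]
brass n 49 273 291 198 203
190  78  77  89  90  92  91  93  90  97  97  98 101 100 100  97  95  93  94  92  94  92  93  95  91  89
192  52  49  71  58  88  91  96  99  98 100  99 100  99  96  96  97  92  93  92  94  91  91  90  93  94
194  49  51  48  71  95  95  97  98  99  99  98  94  92  94  94  90  93  93  93  90  90  95  94  94  94
196  52  52  52  77  97  98  99 100  92  91  92  93  92  90  92  91  89  90  91  90  92  92  91  92  93
198  50  48  52  78  98  99  94  82 101  99 131 136 105  92  89  87  91  93  90  93  90  91  92  91  94
200  55  57  53  69  93  84  92 137 138  98  98 108 122 134 107  91  92  92  89  92  95  91  89  86  89
202  50  52  49  59  79  77 117  97  48  35  30  36  46  89 129 103  91  90  92  89  87  88  88  88  90
204  54  51  50  46  57  86  61  32  37  36  39  36  35  41  90 119  92  89  87  89  89  88  89  89  87
206  51  46  54  49  69  74  37  37  32  36  39  40  40  40  45  86  90  86  88  86  91  87  87  89  90
208  48  50  48  45  74  47  35  34 
[... 1276 characters left out ...]
173 178 177 178 177 174 172 172 175 175
234  85  83  83  80  80  88  90  93  99 117 150 163 173 176 174 174 174 176 173 170 170 175 178 177 178
236  86  82  82  83  89  90 100 120 142 162 170 170 172 175 169 171 168 171 171 174 175 179 181 179 182
238  85  87  89  92  90 100 147 157 155 158 162 168 169 172 172 166 170 173 178 180 178 179 181 178 177
240  88  87  85  74  62  72 131 156 153 153 162 165 165 168 171 171 176 178 179 177 174 177 177 177 179
scene top of handle etc
grip [506.65689094 167.43378504  33.        ] [478.24331715 176.19661825  33.        ] [536.27151215 158.30054513  33.        ]
grip scene [542.45665513 152.68640191  33.        ] [476.35435117 170.82013573  33.        ]
```

{"method": "carry_out", "body": {
  "increments": [-1,0.1,0.08,-0.15,0,0,0,-1,0.09,0.08,-0.15,0,0,0,-1,0,0,0,0,0,0]
}}

```text
time: 15.15
ee_pos: [560.5, 370.2, 237.9]
tcp_rot: [0.107, 0.994, -0.002, -0.0]
contact_force: [-0.6, -0.4, -0.5]
finger_gap: 85.2
grasp_force: 0.0
```

Run:
```python
from h import *
show()
c=shot('wrist','w8.png');f=c['frame'];g=cv2.cvtColor(f,cv2.COLOR_RGB2GRAY);hsv=cv2.cvtColor(f,cv2.COLOR_RGB2HSV)
u,v=map(int,proj(c,(560,371,176)));print('exp',u,v,proj(c,(560,371,130)))
m=cv2.inRange(hsv,(18,110,100),(35,255,255));sub=m[v-50:v+40,u-40:u+40];ys,xs=np.nonzero(sub);pts=np.c_[xs+u-40,ys+v-50].astype(np.float32)
print('brass',len(pts),pts.min(0),pts.max(0))
for y in range(v-36,v+28,3): print(y,' '.join('%3d'%q for q in g[y,u-32:u+33:3]))
w=load('w7')['frame'];gw=cv2.cvtColor(w,cv2.COLOR_RGB2GRAY)
print('grip')
for y in range(152,208,4): print(y,' '.join('%3d'%q for q in gw[y,112:142:2]))
```

```text
tcp [560.5 370.2 237.9] x ang 167.69 z [-0.001 -0.004 -1.   ] F [-0.6 -0.4 -0.5] gap 85.2 t 15.15
exp 246 213 (np.float64(246.86828028314454), np.float64(195.98708924162005))
brass 94 [235. 185.] [263. 200.]
177  39  68  90  93  96  98  93  95  99 100 100 105 102 103 103  99  99  96  97  98  97  97
180  89  95  95  95  95  96 100  97 103 102 105 100 102  99  99  98  98  98  98  96  96 100
183  98 100  98  95  99  97 102 103 105 104  99  95  96  94  96  95  94  97  95  98  97  97
186  95  93  91 100 102 104 103 103 101  91 132 163 163 138  96  92  95  94  95  92  97  98
189  87  98 105 104 106 101 100  93 110 140  64  47  39  84 141 116  97  94  96  98  98  95
192  56  84 103 102 100  92  73  63 107  38  32  42  42  41  40 128 106  95  95  94  93  91
195  59  59  90  97  97  69  52  87  38  40  38  43  41  44  41  50 146  88  91  94  94  92
198  57  51  54  74  83  54  48  65  34  41  42  40  50  45  45  46 128  88  94  92  94  89
201  51  54  53  54  55  55  54  40  35  56  61  67  66  68  61  45  79  52  51  76  94  92
204  53  50  57  50  53  51  55  37  57  62  68  75  77  75  70 
[... 1332 characters left out ...]
  97  96  92  90  62  43  45  48  47  47  78  90  93  94  94
168 101 103 103  99  81  43  41  41  47  42  71  98  94  89  92
172 101 102 100 103  91  51  91 102  53  44  63 100  95  93  92
176 102 102  99 105 100  54  39  43  49  49  50  99 100  99  98
180 101 103 102 101 103  68  44  41  44  48  44  90 103 105 100
184 104 105 101 102 104  76  40  42  47  45  43  82 102 103 106
188 108 104 103 103 103  89  46  41  45  43  46  76 105 106 103
192 101 104 105 102 104 101  56  98 112  64  47  49 101 104 105
196 103 106 104 104 104 102  62  45  43  54  44  50  96 104  99
200 105 104 105 101 102 102  79  39  48  45  47  49  90 101  98
204 106 104 103 104 105  98  98  99 104 111  98  91 102  96  93
```

{"method": "carry_out", "body": {
  "increments": [-1,0.007,0.015,-0.25,0,0,0,-1,0,0,-0.2,0,0,0,-1,0,0,-0.06,0,0,0,-1,0,0,0,0,0,0,1,0,0,0,0,0,0,1,0,0,0,0,0,0,1,0,0,0,0,0,0,1,0,0,0,0,0,0,1,0,0,0,0,0,0]
}}

```text
time: 16.32
ee_pos: [562.0, 374.3, 139.2]
tcp_rot: [0.107, 0.994, -0.001, 0.002]
contact_force: [-0.7, -1.1, 5.7]
finger_gap: 23.4
grasp_force: 59.0
```

Run:
```python
from h import *
show();print(sense()['wrist_torque'])
c=load('w7');a=onz(c,125.7,158.5,33);b=onz(c,130,203,33);d=b-a;print(a,b,'len',np.linalg.norm(d),np.degrees(np.arctan2(d[1],d[0])),'centre',(a+b)/2+103*d/np.linalg.norm(d))
```

```text
tcp [562.  374.3 139.2] x ang 167.76 z [ 0.004 -0.002 -1.   ] F [-0.7 -1.1  5.7] gap 23.4 t 16.325
[-0.13596279  0.16642513  0.02914621]
[477.64240269 174.88985419  33.        ] [541.78147    159.52264204  33.        ] len 65.95431118475452 -13.473631722973911 centre [609.87709331 143.20747043  33.        ]
```

Run:
```python
from h import *
a=load('s0');b=load('t0')
def tri(p,q):
    o1,d1=ray(a,*p);o2,d2=ray(b,*q);A=np.c_[d1,-d2];x=np.linalg.lstsq(A,o2-o1,rcond=None)[0];return (o1+d1*x[0]).round(),(o2+d2*x[1]).round()
k=1/1.5625
print('head',tri((203*k,292*k),(255*k,245*k)),'arc top',tri((240*k,192*k),(290*k,215*k)),'head2',tri((330*k,145*k),(315*k,192*k)))
```

```text
head (array([736., 259., 286.]), array([731., 256., 283.])) arc top (array([707., 158., 432.]), array([702., 154., 429.])) head2 (array([597.,  59., 495.]), array([674.,  91., 540.]))
```

{"method": "carry_out", "body": {
  "increments": [1,0,0,0.1,0,0,0,1,0,0,0.2,0,0,0,1,0,0,0.25,0,0,0,1,0,0,0.25,0,0,0,1,0,0,0.1,0,0,0,1,0,0,0,0,0,0]
}}

```text
time: 17.08
ee_pos: [562.2, 374.5, 319.6]
tcp_rot: [0.107, 0.994, -0.0, 0.003]
contact_force: [-0.7, -1.1, -1.6]
finger_gap: 22.8
grasp_force: 59.0
```

{"method": "carry_out", "body": {
  "increments": [1,0.04,-0.2,0,0,0,0,1,0.05,-0.25,0,0,0,0,1,0.05,-0.25,0,0,0,0,1,0.05,-0.2,0,0,0,0,1,0,0,0,0,0,0,1,0,0,0,0,0,0]
}}

```text
time: 17.82
ee_pos: [599.5, 194.4, 317.2]
tcp_rot: [0.107, 0.994, -0.001, 0.001]
contact_force: [-0.7, 0.1, -1.4]
finger_gap: 23.1
grasp_force: 59.1
```

Run:
```python
from h import *
show()
c=shot('wrist','w9.png');f=c['frame'];g=cv2.cvtColor(f,cv2.COLOR_RGB2GRAY);hsv=cv2.cvtColor(f,cv2.COLOR_RGB2HSV)
s=sense()['ee_pos']
print('tip exp',proj(c,s-[0,0,125.2]),'neck exp',proj(c,(605,143.5,160)))
u,v=map(int,proj(c,s-[0,0,125.2]))
print('tip')
for y in range(v-16,v+24,3): print(y,' '.join('%3d'%q for q in g[y,u-24:u+25:2]))
u,v=map(int,proj(c,(605,143.5,160)))
print('neck',u,v)
for y in range(v-26,v+34,3): print(y,' '.join('%3d'%q for q in g[y,u-34:u+36:2]))
```

```text
tcp [599.5 194.4 317.2] x ang 167.73 z [ 0.001 -0.002 -1.   ] F [-0.7  0.1 -1.4] gap 23.1 t 17.825
tip exp (np.float64(246.3855231812425), np.float64(191.29983039008005)) neck exp (np.float64(200.65801995736135), np.float64(198.0306986404696))
tip
175 145 118 140 142 161 207 216 169  97  96  98  98  96  99  99  95  95 101  99  98  98  98  98  99  99
178 193 156 120 141 137 137 169 196 115  94  94  98  95  92  96  94  96  94  93  97  93  93  95  95  94
181 204 194 144 131 137 131 137 189 122  90  92  91  93  94  95  95  92  92  97  95  97  95  95  98  96
184 205 201 177 134 137 126 144 200 126  99 103 104 102 102 100 103 101 101 102 103 103 103 100 103 102
187 206 204 183 143 135 126 131 126  70  58  79  92  99 103 103 101 101 100  99 102 102 104 105 104 102
190 205 203 186 147 116 130 134 114  60  82  91  97 102 105 108 105 103 101 100  98 101  97  99  97  99
193 203 198 162 142 134 132 129  81  63  87  91  96 105 108 109 105  98 100  98 102 100 100  98 111 193
196 201 179 155 148 133 128  93  54  69  88  92 100 104 106 110 105  98  96  98  96  99  96  95 107 196
199 170 156 167 142 
[... 2796 characters left out ...]
  57  57  58  55  56  59  56  55  55  54  55  58  59  58  59  62  55  53  63  68  95 101 100 100 101 100 101 100 100  98 100
220  53  50  50  51  56  54  51  53  51  55  52  53  55  55  53  54  53  53  54  53  54  68  85  96  95  95  95  95  96  93  96  97  95  96  97
223  54  54  51  57  55  56  51  56  53  52  52  56  51  52  52  52  50  50  52  48  49  60  89  87  90  88  91  90  90  90  90  88  91  91  89
226  62  65  67  67  71  84  97 106 119 115 118 119 129 139 140 138 148 157 156 157 159 163 165 168 168 172 175 172 171 170 170 175 175 176 177
229 113 123 127 142 167 178 179 182 185 182 183 184 183 183 183 181 178 179 180 181 185 186 187 188 192 192 190 191 189 191 196 196 196 183 151
```

{"method": "carry_out", "body": {
  "increments": [1,0.015,-0.12,0,0,0,0,1,0.013,-0.12,0,0,0,0,1,0,0,0,0,0,0,1,0,0,-0.08,0,0,0,1,0,0,0,0,0,0]
}}

```text
time: 18.5
ee_pos: [604.7, 147.6, 301.3]
tcp_rot: [0.106, 0.994, -0.001, 0.0]
contact_force: [-1.2, -0.6, -0.6]
finger_gap: 23.1
grasp_force: 59.1
```

Run:
```python
from h import *
show()
c=shot('wrist','w10.png');f=c['frame'];g=cv2.cvtColor(f,cv2.COLOR_RGB2GRAY)
s=sense()['ee_pos'];u,v=proj(c,s-[0,0,125.2]);print('tip exp',u,v,'neck under tip exp',proj(c,(s[0],s[1],160)),'scale',290.5/ (s[2]+142-160))
u=int(u);v=int(v)
for y in range(v-22,v+26,2): print(y,' '.join('%3d'%q for q in g[y,u-32:u+34:2]))
```

```text
tcp [604.7 147.6 301.3] x ang 167.84 z [ 0.001 -0.002 -1.   ] F [-1.2 -0.6 -0.6] gap 23.1 t 18.5
tip exp 245.76984241308554 191.96687397701652 neck under tip exp (np.float64(245.79764725986925), np.float64(187.5051890991605)) scale 1.0224259769619575
169  96  91 147 186 136 121 138 148 182 196 198 201 203 206 206 208 208 209 210 210 211 208 208 206 197 164 156 160 210 217 182  96  99
171  91  91 173 186 134 121 153 160 192 197 200 202 205 198 189 182 179 185 194 207 212 211 211 208 204 174 163 150 206 216 187  91  92
173  92  84 156 153 132 125 150 172 195 197 205 202 197 183 175 171 171 167 167 175 193 211 211 209 208 191 167 151 204 215 188  94  96
175  98  93 114 134 132 135 146 182 195 207 225 199 194 215 232 237 229 211 204 184 169 189 210 209 209 198 163 157 200 214 188 103 105
177  98  94 116 135 134 147 148 182 202 222 209 202 234 246 248 249 234 203 210 218 206 173 193 210 207 199 161 162 197 214 187 102 104
179  98  97 135 137 138 151 147 181 203 217 178 220 240 244 249 251 247 188 175 193 216 208 176 205 208 199 160 179 198 213 174 102 101
181  95  88 101 133 138 155 149 1
[... 1714 characters left out ...]
  99 101 101  99  99
207  55  56  56  59  58  56  66  95 101 102  91  73  84  93  92  98 103 106 108 108 110  97  94 100  99  97 101 101  99  99  98  98  99
209  60  59  57  59  84  87  99 102 103 104 102 103  89  88  94  97 103 108 101 101 107  99  99  99 101 104 100 102 103 105 102 100 102
211  56  57  62  72  99 100  98 101  98 103 102 100  89  89  90  98 104 102  92  94 106  96  99  98  98 101 100 101 103 104 101 101 101
213  55  53  61  87  98  96  98  97  97  97  96  95  85  89  92  97 103 102  93  93  96  93  94  97  99  93  94  99  96  98  97  98  99
215  51  55  74  93  92  93  93  92  94  93  96  93  82  89  91  91 100  98  91  92  87  92  95  95  97  97  96  97  95  97  96  98  98
```

{"method": "carry_out", "body": {
  "increments": [1,0,0,-0.1,0,0,0,1,0,0,-0.1,0,0,0,1,0,0,0,0,0,0]
}}

```text
time: 18.92
ee_pos: [604.9, 146.8, 261.8]
tcp_rot: [0.106, 0.994, -0.001, 0.001]
contact_force: [-0.2, -0.5, 0.0]
finger_gap: 23.6
grasp_force: 59.1
```

{"method": "carry_out", "body": {
  "increments": [1,0,0,-0.05,0,0,0,1,0,0,-0.05,0,0,0,1,0,0,-0.05,0,0,0,1,0,0,-0.05,0,0,0]
}}

```text
time: 19.42
ee_pos: [605.8, 146.3, 222.9]
tcp_rot: [0.107, 0.994, -0.001, 0.003]
contact_force: [-0.6, -0.3, 5.4]
finger_gap: 23.1
grasp_force: 59.8
```

Run:
```python
from h import *
show()
```

```text
tcp [605.8 146.3 222.9] x ang 167.75 z [ 0.005 -0.002 -1.   ] F [-0.6 -0.3  5.4] gap 23.1 t 19.425
```

{"method": "carry_out", "body": {
  "increments": [1,0,0,-0.05,0,0,0,1,0,0,-0.05,0,0,0,1,0,0,-0.05,0,0,0,1,0,0,-0.05,0,0,0,1,0,0,-0.037,0,0,0,1,0,0,0,0,0,0,1,0,0,0,0,0,0]
}}

```text
time: 20.3
ee_pos: [605.5, 146.2, 175.1]
tcp_rot: [0.107, 0.994, -0.001, 0.002]
contact_force: [0.5, -0.0, -0.2]
finger_gap: 23.1
grasp_force: 59.2
```

Run:
```python
from h import *
show()
c=shot('scene','s11.png');f=c['frame']
a=load('s7')['frame']
# whiteness inside glass cylinder between deck and cone, before/after
for z in (100,110,120): 
    u,v=map(int,proj(c,(590,155,z)));print(z,a[v,u-6:u+7:3].mean(1).round(),f[v,u-6:u+7:3].mean(1).round())
```

```text
tcp [605.5 146.2 175.1] x ang 167.76 z [ 0.003 -0.002 -1.   ] F [ 0.5 -0.  -0.2] gap 23.1 t 20.3
100 [138. 134. 138. 138. 152.] [167. 156. 147. 150. 185.]
110 [159. 167. 162. 130. 122.] [145. 154. 149. 165. 142.]
120 [175. 181. 170. 154. 103.] [153. 173. 157. 156. 134.]
```

{"method": "carry_out", "body": {
  "increments": [1,0,0,-0.007,0,0,0,1,0,0,0,0,0,0]
}}

```text
time: 20.6
ee_pos: [605.4, 146.2, 173.7]
tcp_rot: [0.107, 0.994, -0.001, 0.002]
contact_force: [0.3, -0.5, -1.3]
finger_gap: 23.0
grasp_force: 59.2
```

{"method": "carry_out", "body": {
  "increments": [1,0,0,0.1,0,0,0,1,0,0,0.2,0,0,0,1,0,0,0.2,0,0,0,1,0,0,0.2,0,0,0,1,0,0,0.03,0,0,0,1,0,0,0,0,0,0]
}}

```text
time: 21.35
ee_pos: [605.5, 146.2, 319.3]
tcp_rot: [0.107, 0.994, -0.001, 0.002]
contact_force: [-0.3, -0.1, -0.1]
finger_gap: 23.0
grasp_force: 59.1
```

Run:
```python
from h import *
show()
```

```text
tcp [605.5 146.2 319.3] x ang 167.75 z [ 0.003 -0.002 -1.   ] F [-0.3 -0.1 -0.1] gap 23.0 t 21.35
```

{"method": "carry_out", "body": {
  "increments": [1,-0.03,0.2,0,0,0,0,1,-0.05,0.25,0,0,0,0,1,-0.05,0.25,0,0,0,0,1,-0.05,0.25,0,0,0,0,1,-0.037,0.19,0,0,0,0,1,0,0,0,0,0,0,1,0,0,0,0,0,0]
}}

```text
time: 22.22
ee_pos: [561.9, 373.8, 318.3]
tcp_rot: [0.106, 0.994, -0.002, 0.001]
contact_force: [-0.5, -0.3, -0.9]
finger_gap: 23.2
grasp_force: 59.2
```

Run:
```python
from h import *
show()
```

```text
tcp [561.9 373.8 318.3] x ang 167.77 z [ 0.001 -0.003 -1.   ] F [-0.5 -0.3 -0.9] gap 23.2 t 22.225
```

{"method": "carry_out", "body": {
  "increments": [1,0,0.002,-0.15,0,0,0,1,0,0,-0.1,0,0,0,1,0,0,0,0,0,0]
}}

```text
time: 22.6
ee_pos: [561.9, 372.9, 268.1]
tcp_rot: [0.107, 0.994, -0.002, 0.0]
contact_force: [-0.5, -0.1, 0.4]
finger_gap: 23.2
grasp_force: 59.2
```

Run:
```python
from h import *
show()
c=shot('wrist','w12.png');g=cv2.cvtColor(c['frame'],cv2.COLOR_RGB2GRAY)
s=sense()['ee_pos'];u,v=proj(c,(s[0],s[1],126));print('hole exp if aligned',u,v,'scale',290.5/(s[2]+142-126))
u=int(u);v=int(v)
for y in range(v-18,v+20,2): print(y,' '.join('%3d'%q for q in g[y,u-24:u+26:2]))
```

```text
tcp [561.9 372.9 268.1] x ang 167.66 z [-0.    -0.004 -1.   ] F [-0.5 -0.1  0.4] gap 23.2 t 22.6
hole exp if aligned 246.57374518925738 187.290692657405 scale 1.0174464635632496
169 105 107 111 110 110 112 105 109 111 117 114 117 119 120 116 115 114 113 113 112 110 113 110 111 110
171 109 111 108 107 108 110 112 114 112 118 118 120 118 114 117 113 114 114 111 110 110 109 109 110 109
173 112 105 107 110 113 113 116 119 117 119 117 118 115 113 112 110 108 108 107 112 109 108 108 110 113
175 107 109 113 113 115 116 119 116 116 116 114 110 108 111 106 110 108 109 109 109 108 106 108 110 109
177 109 114 114 119 120 119 117 114 115 113 106 102 100 104 108 109 108 110 110 110 110 108 108 110 111
179 115 115 118 119 117 112 113 112 108  92  76  75  72  76  86 100 107 107 109 111 110 109 111 112 110
181 117 116 116 116 112 111 109 104  85  71  64  62  61  62  59  73  89 110 109 109 111 108 109 108 104
183 116 115 111 113 109 105 106  90  72  63  61  61  62  66  67  67  74 102 112 108 108 106 106 107 108
185 112 111 109 108 107 108 100  79  64  66  62  66  69  69  69  67  71  91 107 107 107 10
[... 353 characters left out ...]
  59  53  59  91  98 108 110 114 116  99  67  90 105 106 106 106 105 107 104
195  64  57  59  61  59  61  60  62  73  94  98 103 110 112 116 106  89 101 107 108 106 107 102 103 100
197  57  61  58  63  61  59  63  55  75  92  99 106 110 115 113 113  86 100 104 107 106 101 100  97  98
199  61  58  66  59  59  62  63  60  79  95 102 103 108 114 117 111  72  65  64  83 100 100  99 101 105
201  60  60  57  61  58  60  58  65  81  92  99 106 110 113 114 113  76  56  54  59  84 103 106 106 105
203  59  55  64  62  60  56  57  60  84  95  99 107 113 112 116 115  81  58  56  54  86 107 108 104 110
205  57  56  59  58  59  61  60  60  83  93 100 106 113 113 114 117  90  58  58  61  71 104 102 109 109
```

{"method": "carry_out", "body": {
  "increments": [1,0,0,-0.1,0,0,0,1,0,0,-0.12,0,0,0,1,0,0,-0.15,0,0,0,1,0,0,-0.15,0,0,0,1,0,0,-0.07,0,0,0,1,0,0,-0.04,0,0,0,1,0,0,0,0,0,0]
}}

```text
time: 23.52
ee_pos: [562.3, 374.6, 144.2]
tcp_rot: [0.107, 0.994, -0.001, 0.002]
contact_force: [-0.3, -0.1, -0.8]
finger_gap: 23.2
grasp_force: 59.2
```

Run:
```python
from h import *
show()
```

```text
tcp [562.3 374.6 144.2] x ang 167.75 z [ 0.003 -0.002 -1.   ] F [-0.3 -0.1 -0.8] gap 23.2 t 23.525
```

{"method": "carry_out", "body": {
  "increments": [1,0,0,-0.015,0,0,0,1,0,0,-0.007,0,0,0,1,0,0,0,0,0,0,-1,0,0,0,0,0,0,-1,0,0,0,0,0,0,-1,0,0,0,0,0,0,-1,0,0,0.1,0,0,0,-1,0,0,0.25,0,0,0,-1,0,0,0.25,0,0,0,-1,-0.1,-0.1,0.05,0,0,0,-1,-0.2,-0.2,0,0,0,0,-1,-0.2,-0.2,0,0,0,0]
}}

```text
time: 25.02
ee_pos: [460.9, 273.7, 269.1]
tcp_rot: [0.106, 0.994, -0.001, 0.002]
contact_force: [-0.2, 0.2, 1.2]
finger_gap: 85.3
grasp_force: 0.0
```

{"method": "carry_out", "body": {
  "increments": [-1,-0.15,-0.2,-0.1,0,0,0,-1,0,-0.2,-0.2,0,0,0,-1,0,0,-0.2,0,0,0,-1,0,0,0,0,0,0,-1,0,0,0,0,0,0]
}}

```text
time: 25.65
ee_pos: [432.7, 195.0, 170.7]
tcp_rot: [0.106, 0.994, -0.001, 0.002]
contact_force: [-0.1, -0.0, 0.8]
finger_gap: 84.9
grasp_force: 0.0
```

Run:
```python
from h import *
show()
c=shot('wrist','w13.png');s=shot('scene','s13.png');g=cv2.cvtColor(c['frame'],cv2.COLOR_RGB2GRAY)
for p in ((609,143,13),(609,143,23),(585,148,13),(560,154,22),(505,165,33),(562,128,70)): print(p,np.round(proj(c,p)))
u,v=map(int,proj(c,(600,145,15)))
b=c['frame']
for y in range(max(v-40,0),min(v+44,384),4): print(y,' '.join('%3d'%q for q in g[y,u-64:u+66:4]))
# rod in rack: handle top from scene vs. start
a=load('s0')['frame'].astype(int);f=s['frame'].astype(int)
d=np.abs(a-f).max(2)
u,v=map(int,proj(s,(562,371,155)));print('rack diff',np.median(d[v-15:v+15,u-15:u+15]),(d[v-15:v+15,u-15:u+15]>40).mean())
m=((cv2.medianBlur(d.astype(np.uint8),3)>45)*255).astype(np.uint8);m[:, 330:]=0
for k in cv2.findContours(m,0,1)[0]:
    if cv2.contourArea(k)>12: print(cv2.boundingRect(k))
```

```text
tcp [432.7 195.  170.7] x ang 167.78 z [ 0.004 -0.002 -1.   ] F [-0.1 -0.   0.8] gap 84.9 t 25.65
(609, 143, 13) [235. 326.]
(609, 143, 23) [235. 332.]
(585, 148, 13) [234. 310.]
(560, 154, 22) [234. 296.]
(505, 165, 33) [233. 257.]
(562, 128, 70) [208. 332.]
281  42  38  48 157 158 156 157 156 153 155 155 152 153 149 109  71  77  74 141 144 141 142 140 143 143 149 149 144 148 156  89  36  52
285  57  61  38 157 158 155 157 157 158 156 158 155 131 114 107  70  80  85 142 142 141 143 143 142 141 145 134 143 129 146  93  67  83
289  77  82  54  97 116  99 108  97  92  98  92  91  88  83  74 111 171  79  84  79  80  80  83  86  86  84  83  81  84  87  91  64  78
293  81  81  60  89  88  87  94  90  89  89  94  87  92  81  73 105 166  77  77  76  76  79  85  84  82  83  84  81  85  81  88  41  47
297  46  41  38  79  94  90  95  94  91  91  92  80  72  67  68  99 160  75  67  72  69  74  82  80  78  82  85  81  80  81  78  36  43
301  46  46  42  75  90  89  91  89  91  90  70  69  86  99 112 102  96 102 101  96  80  68  68  77  83  83  85  81  80  82  72  43  40
305  49  43  42  58  93 
[... 1405 characters left out ...]
27  22  15  16  16  25  19  19  17   7  18  23  20  21  21  21  21
349  66  56  22  17  27  14  31  14  24  27  18  18  24  24  18  22  11  24  29  19  23  15  22  25  15  22  33  20  20  25  24  21  14
353  28  13  20  18   9  22  25  20  23  20  24  27  26  27  23  25  24  25  21  22  22  19  17  23  24  21  24  22  22  25  17  26  22
357  30  19  15  21  25  19  22  25  27  26  21  14  20  27  23  26  22  12  18  22  26  21  26  16  19  26  28  22  20  22  18  28  10
361  26  15  16  24  24  17  20  24  27  21  22  21  22  14  20  22  24  21  21  24  18  20  24  20  23  26  23  27  12  25  28  27  25
rack diff 2.0 0.02666666666666667
(267, 188, 53, 22)
(307, 126, 8, 4)
(204, 51, 126, 233)
```

The filter, a black ring with a bright ceramic top, sits in the middle of the pan. The rod looks the same in its rack as at the start, nothing else shows a shift, and the gripper is clear.

```bash
python3 -c "
from plant import *
print(hand_in())"
```

```text
the job is handed in; nothing more can be done
None
```

The job is handed in at about 26 s of robot time: the filter was pushed out and lies in the pan under the cylinder, the rod hangs back in its rack, and nothing else in view looks moved (the arm hid part of the scene in the last check).

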